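# Clamp the housing in its nest with the swing strap and cam lever

### The job

Clamp down the housing that sits in the clamping fixture: push the swing strap sideways with the outside of the fingers until it lies over the housing against its stop, and only then push the cam lever fully down with a fingertip. Leave the housing seated in its nest, lift nothing, do not disturb the jar, the marker or the spare housing, and finish clear of everything.

Things in the scene. Friction and masses are not known exactly. Their poses are not given: they have to be found in the camera images.
- clamp_base: Clamping fixture, fixed: bare aluminium plate 150 x 190 x 14 mm. Origin at the centre of its underside, on the worktop; z up. In its frame a nest of low dark locators (tops 23 mm above the worktop) lies at y = +30 mm, the strap's stud at x = 0, y = -60 mm, and a thin stop pin at x = +14.5, y = -28 mm, 58 mm high.
- strap_pivot (a point): Point on the vertical axis about which the strap swings, 55 mm above the worktop (middle of the strap's height); fixed to the fixture, its axes are those of clamp_base.
- strap_arm (a joint): Swing strap, a steel bar turning about a vertical pivot. Value in rad, 0 to 1.571: at 0 it points along the fixture's -x (swung aside); as it grows the strap turns clockwise seen from above, to 1.571 against its stop, where it points along the fixture's +y over the middle of the housing. It stays where it is left; about 1.5 N at its end moves it.
- strap_end (a point): Middle of the rounded free end of the steel strap, 118 mm from the pivot, 55 mm above the worktop; moves with the strap. The strap is 18 mm wide and 14 mm high (48 to 62 mm above the worktop).
- strap_foot: Black round rubber foot, 16 mm across, hanging under the strap 90 mm from the pivot; origin at its underside, 32.5 mm above the worktop when raised. Only the cam lever lowers it, by up to 4.1 mm, onto the housing.
- lever_arm (a joint): Cam lever, hinged about a level axis across the strap, right above the strap's pivot, 74 mm above the worktop. Seen from above it points straight away from the strap's free end. Value in rad: 0 is raised 0.9 rad above level, 0.9 is fully down, level. It stays where it is left; 5 to 8 N straight down on it, 45 mm out from the hinge, moves it.
- lever_grip (a point): Middle of the lever's round black grip, 75 mm from its hinge; moves with the lever. Fully down it lies 78 mm above the worktop. The lever is 99 mm long; the grip, its outer 48 mm, is 18 mm thick, the steel part inside of it 12 mm wide and 8 mm thick.
- housing_centre (a point): Workpiece: black moulded housing 118 x 58 x 22 mm, lying loose in the fixture's nest with its long side along the fixture's x. Point at its centre, 8 mm above its underside (22 mm above the worktop). Its body is 16 mm high, with two small pins to 22 mm at the corners of the end that lies to the fixture's +x.
- spare_centre (a point): Bystander: a similar loose black housing 118 x 58 x 22 mm lying on the worktop beside the fixture; point at its centre.
- jar_centre (a point): Bystander: loose lidded jar, 54 mm across and 48 mm high, behind the fixture; point at its centre.
- marker_centre (a point): Bystander: loose marker pen 131 mm long and 15 mm thick lying in front of the fixture at the left; point at its centre.
Mind the look-alikes: they are no part of the job. Leave any orange or pink look-alike of the part that bears housing_centre alone.

How it is judged:
On the way, in this order (a step that is already met when the one before it is completed fails the run):
1. the strap lies over the housing, within 5 degrees of its stop, with the lever still up (value of joint strap_arm above 1.48 rad and value of joint lever_arm below 0.5 rad), for 0.2 s.
2. the cam lever is pushed fully down (value of joint lever_arm above 0.82 rad), for 0.2 s.
At the end, for the whole second after the job is handed in: Strap within 5 degrees of its stop (joint over 1.48 rad), cam lever down (joint over 0.82 of 0.9 rad), the rubber foot pressing on the housing with more than 1 N, the housing flat in its nest within 5 mm of where it lay, and the bystanders within 20 mm of where they lay (value of joint strap_arm above 1.48 rad and value of joint lever_arm above 0.82 rad and contact force between strap_foot and housing above 1 N and z of housing_centre in the frame of clamp_base between 0.0195 and 0.0245 m and distance of housing_centre from where it was at the start of the episode below 0.005 m and angle between housing_centre's own z axis and vertical below 0.06 rad and distance of each of spare_centre, jar_centre, marker_centre from where it was at the start of the episode below 0.02 m); the robot touches nothing.
It fails at once if the cam lever is pushed down while the strap is not yet over the housing (value of joint lever_arm above 0.5 rad and value of joint strap_arm below 1.4 rad).
It fails at once if the housing is lifted or pushed out of its nest (distance of housing_centre from where it was at the start of the episode above 0.008 m).
It fails at once if the spare housing is lifted, carried or pushed more than 20 mm (distance of spare_centre from where it was at the start of the episode above 0.02 m).
It fails at once if the jar is lifted, carried or pushed more than 20 mm (distance of jar_centre from where it was at the start of the episode above 0.02 m).
It fails at once if the marker is lifted, carried or pushed more than 20 mm (distance of marker_centre from where it was at the start of the episode above 0.02 m).
It also fails if it takes over 45 s, if anything falls off the work surface, if the arm or the gripper's body presses on something with over 40 N, if the wrist force passes 120 N, or if a joint passes its speed limit or range.

### The arm

A 6-joint arm with a two-finger parallel gripper is mounted at the origin on a cart in front of the work surface, level with it; the furniture and walls round the work are solid. World frame = base frame: x ahead of the robot, y to its left, z up, the work surface at z = 0. Lengths are in m, angles in rad, forces in N, time in s.
With the tool pointing down it reaches from about 0.25 to 0.725 m from the base axis. Payload 4 kg.
Tool frame: the origin (TCP) lies where the fingers leave the gripper's body, on its centre line; the fingertips stand 73 mm ahead of it and the grasp point (between the pads) lies 54 mm ahead of it (bot.tips_ahead is the z of the fingertips in the tool frame, in m); z points along the fingers, y is the direction in which the jaws open and shut (so a half turn about z gives the same grasp; the last joint's range is limited). The gripper opens to 85 mm and grips with 20 to 120 N. Pads are 22 mm wide; open, the fingers measure 114 mm over their backs; the gripper's body (76 mm by 85 mm) begins 54 mm behind the grasp point. The pads swing forward as they close: fully open they stand 13 mm farther back than shut.
Start: joints at [1.25, 0.241, 0.005, 1.335, 0, 1.571], TCP at [0.158, 0.474, 0.304] pointing down, gripper open.
Joint ranges: [-2.72, 2.72], [-1.05, 1.87], [-1.09, 1.28], [-1.99, 2.15], [-1.42, 1.44], [-3.14, 3.14]. Speed limits (rad/s): [2.79, 2.79, 3.14, 3.14, 3.14, 3.14].

### API

Orientations are given as a unit quaternion [x, y, z, w].
In Python, from workcell import readout, camera, get_calibration, order, bot gives the robot as it stands.
- The arm moves only by the tool send_rows, never from a script. Its argument "moves" is a list of rows, each a list of 3 entries, a list of its own where there are three numbers: the shift along the tool's x, y, z in mm, then the turn, a rotation vector about the tool's x, y, z in rad, then the finger opening in mm, from 0 to 85.4. In form: [[[dx, dy, dz], [ax, ay, az], grip], ...]. A call has 1 to 12 rows; each row is the pose to reach, as a shift and turn from the pose measured when the call began, along the tool's axes at that moment; what a row does not reach only later rows make up. A row lasts 1/12 s, in which the tool goes at most 41.7 mm and 7.16 degrees, less where a joint would pass 70% of its speed; a pose out of reach is approached as far as the arm can. A call with a gripper value outside its range is refused whole. The fingers move at their own pace and stop on an object; the grip force is fixed at half the most. Time passes only in rows, so rows that repeat a pose let the fingers close. It gives the time, the measured TCP pose, the force and the opening at its end, in the units of the state.
- readout.get_obs(): the state, without advancing time (a new reading comes with each control period).
- camera(name): name is "scene" or "side" or "wrist"; returns the picture (384x512x3 uint8, red, green, blue); there is no depth.
- get_calibration(name): a dict with "fx", "fy", "cx", "cy" (pixels), "R" (3x3) and "t" (3): a world point X has camera coordinates R X + t. Camera axes: x right, y down, z forward; pixel columns grow to the right and rows downward; lengths in m; the calibration is good to about 2 mm. A picture is of the moment at which its call begins: read the wrist's pose just before it. get_calibration takes no time and is no camera call; for the wrist camera it gives the pose at the moment of the call.
- order.job_done(): hands the job in, once; it reports no verdict.
The state is a dict: "clock": time; "joint_pos": joint angles; "joint_vel": joint speeds; "tau": joint torques, N m; "eef_pos": TCP position; "tool_rot": TCP orientation; "ft_force": force on the tool from outside, world axes, zero at the start; "ft_torque": the same for the moment, N m; "grip_width": finger opening in m.
Only numpy, scipy, OpenCV 4.12 (cv2) and the standard library are available. Lean on these libraries where they do the work, as an engineer would, in place of code of your own. Each camera call takes 0.05 s, during which the arm holds its last target. There are 200 camera calls.

## Working session

There is one attempt and no reset: what is moved stays moved. The work goes in short steps, Python scripts to look and compute and a tool call to move; the robot and the scene stay as the last step left them, time stands still between calls to the robot, and variables do not carry over. Pictures are saved under pics/ and viewed, about 8 in all and at most 12, crops included, and the job is handed in when it is done.

Besides the shell and the picture viewer there is one more tool, called after "Emit:" as name([rows], argument=value, ...), one row to a line, values as JSON. send_rows: Moves the arm, as the interface text tells. Its arguments: {"type":"object","properties":{"moves":{"type":"array","items":{"type":"array"}}},"required":["moves"]}

```bash
mkdir -p pics; python3 - <<'E'
from workcell import readout,camera,get_calibration
import cv2,numpy as np
for n in("scene","side"):
    im=camera(n); cv2.imwrite(f"pics/{n}0.png",cv2.cvtColor(im,cv2.COLOR_RGB2BGR))
    c=get_calibration(n); print(n,{k:np.round(v,4).tolist() for k,v in c.items()})
im=[cv2.imread(f"pics/{n}0.png") for n in("scene","side")]
for n,i in zip(("scene","side"),im): cv2.imwrite(f"pics/{n}0b.png",cv2.resize(i,(800,600),interpolation=cv2.INTER_CUBIC))
o=readout.get_obs();print({k:np.round(v,3).tolist() for k,v in o.items()})
E
```

```text
scene {'fx': 355.6031, 'fy': 355.6031, 'cx': 257.7143, 'cy': 188.0409, 'R': [[0.7801, -0.6255, -0.0148], [-0.3497, -0.4163, -0.8393], [0.5188, 0.6599, -0.5435]], 't': [-0.3654, 0.3508, 0.6267]}
side {'fx': 491.3131, 'fy': 491.3131, 'cx': 265.0096, 'cy': 194.215, 'R': [[0.8158, -0.5782, -0.0127], [-0.3834, -0.5243, -0.7603], [0.4329, 0.6252, -0.6494]], 't': [-0.3846, 0.3896, 1.1165]}
{'clock': 0.1, 'joint_pos': [1.25, 0.241, 0.004, 1.335, 0.0, 1.571], 'joint_vel': [-0.001, -0.001, 0.003, -0.001, -0.0, 0.002], 'tau': [0.001, -37.314, 25.301, 0.011, -0.0, -0.0], 'eef_pos': [0.158, 0.474, 0.303], 'tool_rot': [0.16, 0.987, -0.001, -0.0], 'ft_force': [1.002, 0.095, 0.485], 'ft_torque': [0.006, 0.062, -0.012], 'grip_width': 0.085}
```

View pics/scene0b.png

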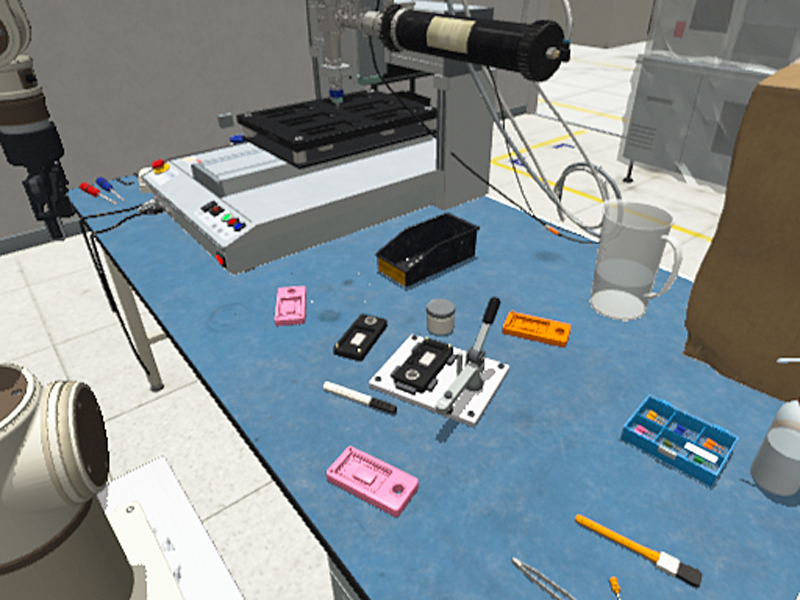

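View pics/side0b.png

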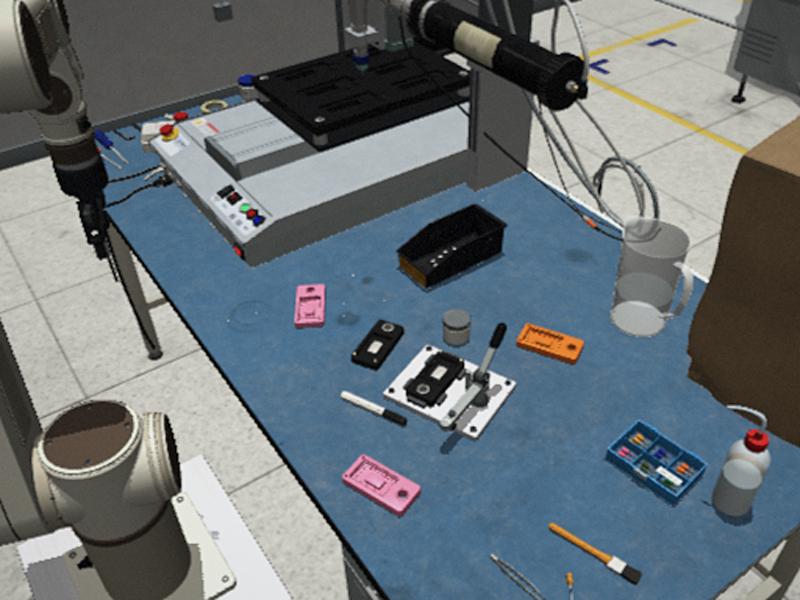

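Both views show the white fixture plate (side view corners around (384,386), (425,345), (516,382), (475,437) at 800 px scale). The strap points towards the robot and the lever away from it. The jar is behind the fixture, and the spare and marker are at the left.

```bash
cat > h.py <<'E'
import cv2,numpy as np
from workcell import get_calibration
def cal(n):
    c=get_calibration(n); K=np.array([[c['fx'],0,c['cx']],[0,c['fy'],c['cy']],[0,0,1]]); return K,np.array(c['R']),np.array(c['t'])
def ray(n,uv,z):
    K,R,t=cal(n); uv=np.atleast_2d(uv).astype(float)
    d=np.c_[uv,np.ones(len(uv))]@np.linalg.inv(K).T@R; o=-R.T@t
    return o+d*((z-o[2])/d[:,2])[:,None]
def proj(n,X):
    K,R,t=cal(n); p=(np.atleast_2d(X)@R.T+t)@K.T; return p[:,:2]/p[:,2:]
E
python3 - <<'E'
from h import *
for n in("scene","side"):
    im=cv2.imread(f"pics/{n}0.png"); hsv=cv2.cvtColor(im,cv2.COLOR_BGR2HSV)
    m=((hsv[...,1]<40)&(hsv[...,2]>165)).astype(np.uint8)
    b=np.zeros_like(m); b[205:285,230:335]=1; m&=b
    m=cv2.morphologyEx(m,cv2.MORPH_CLOSE,np.ones((3,3)))
    k,l,s,_=cv2.connectedComponentsWithStats(m)
    print(n,s[1:].tolist())
    i=1+np.argmax(s[1:,4]); c=np.argwhere(l==i)[:,::-1]
    h=cv2.convexHull(c.astype(np.int32))
    q=cv2.approxPolyN(h,4)[0] if True else 0
    q=np.array(q).reshape(-1,2); print(q.tolist()); W=ray(n,q,.014)[:,:2]; print(W.round(4).tolist(), np.linalg.norm(W-np.roll(W,-1,0),axis=1).round(4))
    P=ray(n,h[:,0],.014)[:,:2].astype(np.float32); print(cv2.minAreaRect(P))
    v=cv2.resize(im[190:300,220:340],None,fx=6,fy=5.4,interpolation=cv2.INTER_CUBIC); cv2.imwrite(f"pics/{n}_crop.png",cv2.resize(im[195:295,225:345],(792,594*0+660))[:600])
E
```

```text
scene [[234, 205, 1, 2, 2], [238, 205, 3, 2, 4], [303, 207, 10, 18, 68], [230, 213, 4, 7, 16], [236, 214, 90, 57, 1593], [288, 220, 1, 1, 1], [268, 225, 10, 9, 51], [260, 237, 8, 6, 23], [230, 251, 8, 7, 37]]
[[303, 270], [235, 245], [264, 212], [326, 234]]
[[0.5305, -0.0926], [0.4581, 0.0796], [0.6046, 0.1405], [0.6686, -0.0393]] [0.1868 0.1586 0.1908 0.1481]
((0.5667682886123657, 0.022655680775642395), (0.15705016255378723, 0.18959897756576538), 21.8079776763916)
side [[236, 219, 8, 7, 37], [245, 221, 62, 52, 826], [297, 231, 9, 8, 47], [276, 235, 10, 7, 43], [296, 237, 34, 43, 383], [270, 251, 1, 1, 1], [230, 254, 16, 11, 72], [295, 267, 1, 1, 1]]
[[285, 272], [244, 251], [275, 217], [311, 253]]
[[0.5074, -0.0412], [0.4611, 0.0857], [0.6116, 0.146], [0.6062, -0.029]] [0.1351 0.1622 0.1751 0.0996]
((0.5559661388397217, 0.04311302304267883), (0.14911971986293793, 0.1511579006910324), 19.977312088012695)
```

View pics/side_crop.png

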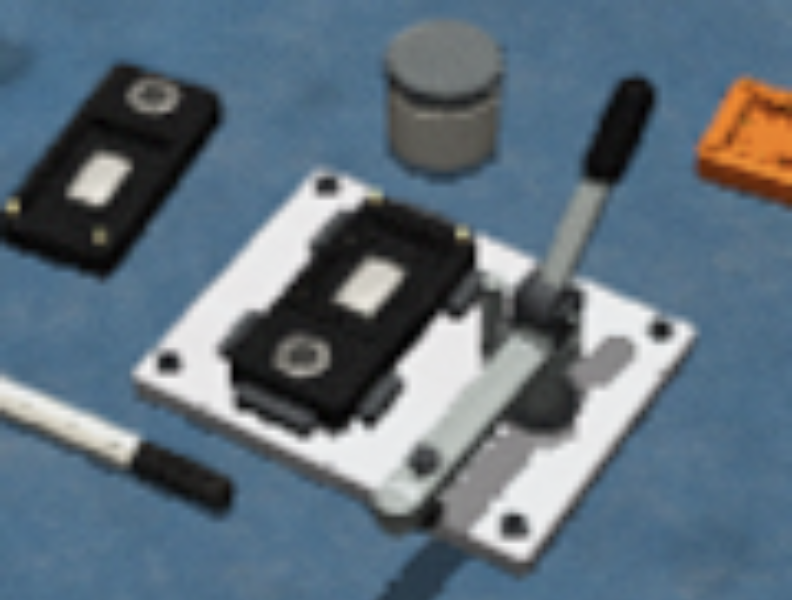

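The crop shows the plate's top corners at (133,375), (320,168), (697,330) and (533,562). The strap end is near (397,495), the pivot near (540,310) and the grip from (603,160) to (637,90).

```bash
python3 - <<'E'
from h import *
f=lambda a:np.array(a)/6.6+[224.6,194.6]
q=f([(133,375),(320,168),(697,330),(533,562)])
W=ray("side",q,.014)[:,:2];print(W.round(4).tolist(),W.mean(0),np.linalg.norm(W-np.roll(W,-1,0),axis=1))
# fixture corners: left=(-75,95) top=(75,95) right=(75,-95) bottom=(-75,-95)
L=np.array([(-.075,.095),(.075,.095),(.075,-.095),(-.075,-.095)])
S=np.array([[.4581,.0796],[.6046,.1405],[.6686,-.0393],[.5305,-.0926]])
for w in(W,S):
    H=(L).T@(w-w.mean(0)); a=np.arctan2(H[0,1]-H[1,0],H[0,0]+H[1,1]); print(w.mean(0),a)
    R=np.array([[np.cos(a),-np.sin(a)],[np.sin(a),np.cos(a)]])
    print((w-(w.mean(0)+L@R.T)).round(4).tolist())
    T=lambda x,y:w.mean(0)+R@[x,y]
    print("pivot",T(0,-.06),"end0",T(-.118,-.06),"grip",T(.0466,-.06),"endstop",T(0,.058))
    for x,y,z in((-.118,-.06,.062),(-.09,-.06,.062),(0,-.06,.074),(.075*.6216,-.06,.074+.075*.783),(0.015,-.028,.058)):
        print((proj("side",[*T(x,y),z])[0]-[224.6,194.6])*6.6)
print(ray("side",f([(397,495)]),.06), ray("side",f([(425,458)]),.064))
E
```

```text
[[0.4619, 0.0832], [0.5993, 0.1387], [0.6698, -0.036], [0.5345, -0.0933]] [0.56635793 0.02316281] [0.14820562 0.18841107 0.14697165 0.19076033]
[0.56635793 0.02316281] 0.3890674978545264
[[0.001, 0.0005], [-0.0004, -0.0008], [-0.002, 0.0003], [0.0015, -0.0001]]
pivot [ 0.58911747 -0.03235298] end0 [ 0.47993642 -0.07711342] grip [ 0.63223474 -0.0146764 ] endstop [0.54435703 0.07682808]
[399.80510965 519.28944449]
[436.69250124 471.75996009]
[549.75827183 307.02895563]
[612.24289626 132.58477951]
[497.14599505 282.33325138]
[0.56545 0.02205] 0.3743386986485014
[[-0.0028, -0.0034], [0.0041, 0.0026], [-0.0014, -0.0004], [0.0001, 0.0012]]
pivot [ 0.58738943 -0.03379498] end0 [ 0.47756097 -0.07694252] grip [ 0.63076236 -0.01675536] endstop [0.54424189 0.07603348]
[394.55631561 521.83533128]
[432.46569552 474.66730414]
[548.68205745 310.95536238]
[612.76341846 136.93698308]
[497.06719726 285.64029602]
[[ 0.4874185  -0.06548411  0.06      ]] [[ 0.50535599 -0.05964035  0.064     ]]
```

```bash
cat >> h.py <<'E'
from scipy.spatial.transform import Rotation as Ro
from workcell import readout,bot
C=np.array([.566,.0228]); YAW=.385
def fx(x,y):
    c,s=np.cos(YAW),np.sin(YAW); return C+np.array([c*x-s*y,s*x+c*y])
def rows(wps):
    "wps: (fixture x, y of tips, tip z, tool-y heading in fixture, grip)"
    o=readout.get_obs(); p=np.array(o['eef_pos']); R0=Ro.from_quat(o['tool_rot'])
    print("now fixture tips",((Ro.from_euler('z',-YAW).apply(np.r_[p[:2]-C,p[2]-bot.tips_ahead]))*1e3).round(1),"clock",round(o['clock'],2),"q",np.round(o['joint_pos'],2),"F",np.round(o['ft_force'],1),"tips",bot.tips_ahead)
    for x,y,z,h,g in wps:
        P=np.r_[fx(x,y),z+bot.tips_ahead]; H=h+YAW
        ya=np.array([np.cos(H),np.sin(H),0]); za=np.array([0,0,-1.]); xa=np.cross(ya,za)
        R=Ro.from_matrix(np.c_[xa,ya,za])
        print([R0.inv().apply((P-p)*1e3).round().tolist(),(R0.inv()*R).as_rotvec().round(3).tolist(),g])
E
python3 - <<'E'
from h import *
rows([(-.1,-.105,.2,0,0),(-.1,-.105,.045,0,0)])
E
```

```text
now fixture tips [-209.1  571.7  230.5] clock 0.1 q [1.25 0.24 0.   1.34 0.   1.57] F [1.  0.1 0.5] tips 0.0726
[[-522.0, -444.0, 31.0], [-0.002, 0.001, 0.865], 0]
[[-522.0, -444.0, 186.0], [-0.002, 0.001, 0.865], 0]
```

Emit:
send_rows([
  [[-522,-444,31],[0,0,0.865],0],
  [[-522,-444,31],[0,0,0.865],0],
  [[-522,-444,31],[0,0,0.865],0],
  [[-522,-444,31],[0,0,0.865],0],
  [[-522,-444,31],[0,0,0.865],0],
  [[-522,-444,31],[0,0,0.865],0],
  [[-522,-444,31],[0,0,0.865],0],
  [[-522,-444,31],[0,0,0.865],0],
  [[-522,-444,31],[0,0,0.865],0],
  [[-522,-444,31],[0,0,0.865],0],
  [[-522,-444,31],[0,0,0.865],0],
  [[-522,-444,31],[0,0,0.865],0],
])

```text
clock: 1.1
eef_pos: [0.4168, 0.0452, 0.2811]
tool_rot: [0.559, 0.829, -0.001, 0.0]
ft_force: [0.4, 0.9, 0.4]
grip_width: 0.0001
```

```bash
python3 - <<'E'
from h import *
rows([(-.1,-.105,.2,0,0),(-.1,-.105,.045,0,0)])
E
```

```text
now fixture tips [-129.9   76.8  208.5] clock 1.1 q [ 0.11  0.09 -0.23  1.24 -0.    1.29] F [0.4 0.9 0.4] tips 0.0726
[[-182.0, 30.0, 9.0], [-0.001, 0.001, -0.0], 0]
[[-182.0, 30.0, 164.0], [-0.001, 0.001, -0.0], 0]
```

Emit:
send_rows([
  [[-182,30,9],[0,0,0],0],
  [[-182,30,9],[0,0,0],0],
  [[-182,30,9],[0,0,0],0],
  [[-182,30,9],[0,0,0],0],
  [[-182,30,9],[0,0,0],0],
  [[-182,30,9],[0,0,0],0],
  [[-182,30,60],[0,0,0],0],
  [[-182,30,100],[0,0,0],0],
  [[-182,30,130],[0,0,0],0],
  [[-182,30,155],[0,0,0],0],
  [[-182,30,164],[0,0,0],0],
  [[-182,30,164],[0,0,0],0],
])

```text
clock: 2.1
eef_pos: [0.5105, -0.1116, 0.1147]
tool_rot: [0.559, 0.829, -0.002, -0.003]
ft_force: [-0.2, 0.1, 0.4]
grip_width: 0.0
```

```bash
python3 - <<'E'
from h import *
from workcell import camera
im=cv2.cvtColor(camera("side"),cv2.COLOR_RGB2BGR); cv2.imwrite("pics/s1.png",cv2.resize(im[150:310,210:370],(600,600),interpolation=cv2.INTER_CUBIC))
P=np.array([0,-.06])
wp=[]
for a in np.arange(-.1,1.0,.11):
    u=np.array([-np.cos(a),np.sin(a)]); n=-np.array([np.sin(a),np.cos(a)])
    q=P+.098*u+.020*n; wp.append((*q,.045,-a,0))
rows(wp)
E
```

```text
now fixture tips [-100.5 -104.7   44.3] clock 2.15 q [-0.21  0.45 -0.22  0.9  -0.    0.97] F [1.  0.3 1. ] tips 0.0726
[[15.0, 5.0, -1.0], [-0.003, -0.0, -0.1], 0]
[[26.0, 2.0, -1.0], [-0.003, -0.0, 0.01], 0]
[[37.0, 1.0, -1.0], [-0.003, -0.0, 0.12], 0]
[[48.0, 1.0, -1.0], [-0.003, 0.0, 0.23], 0]
[[58.0, 1.0, -1.0], [-0.003, 0.0, 0.34], 0]
[[69.0, 4.0, -1.0], [-0.003, 0.001, 0.45], 0]
[[80.0, 7.0, -1.0], [-0.003, 0.001, 0.56], 0]
[[90.0, 11.0, -1.0], [-0.003, 0.001, 0.67], 0]
[[99.0, 17.0, -1.0], [-0.003, 0.001, 0.78], 0]
[[108.0, 23.0, -1.0], [-0.003, 0.001, 0.89], 0]
```

View pics/s1.png

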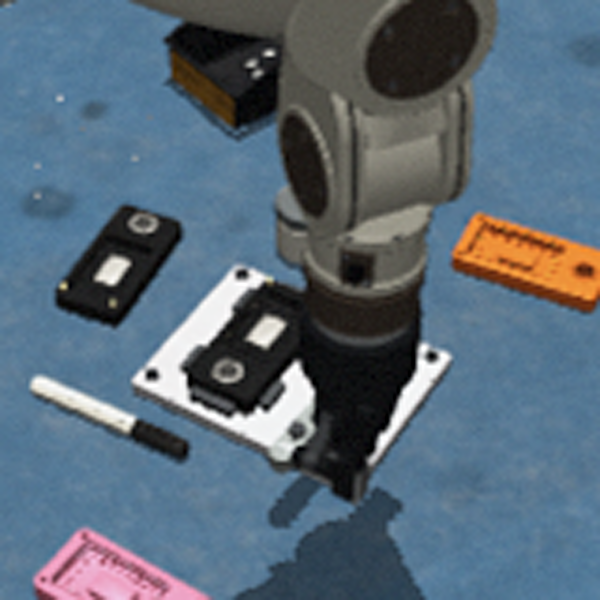

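The fingers (tip near (350,485)) stand on the near right of the strap's end, clear of it. Next I push.

Emit:
send_rows([
  [[15,5,-1],[0,0,-0.1],0],
  [[26,2,-1],[0,0,0],0],
  [[37,1,-1],[0,0,0.12],0],
  [[48,1,-1],[0,0,0.23],0],
  [[58,1,-1],[0,0,0.34],0],
  [[69,4,-1],[0,0,0.45],0],
  [[80,7,-1],[0,0,0.56],0],
  [[90,11,-1],[0,0,0.67],0],
  [[99,17,-1],[0,0,0.78],0],
  [[108,23,-1],[0,0,0.89],0],
])

```text
clock: 2.98
eef_pos: [0.4942, -0.003, 0.1207]
tool_rot: [0.863, 0.506, 0.0, 0.001]
ft_force: [0.6, -2.0, 0.9]
grip_width: -0.0002
```

```bash
python3 - <<'E'
from h import *
P=np.array([0,-.06])
wp=[]
for a in (.98,1.07,1.16,1.24,1.32,1.4,1.45,1.5,1.54,1.571):
    u=np.array([-np.cos(a),np.sin(a)]); n=-np.array([np.sin(a),np.cos(a)])
    q=P+.098*u+.020*n; wp.append((*q,.045,-a,0))
rows(wp)
E
```

```text
now fixture tips [-76.2   3.1  48.1] clock 2.98 q [-0.    0.39 -0.3   0.88 -0.    2.08] F [ 0.6 -2.   0.9] tips 0.0726
[[8.0, -2.0, 3.0], [0.002, 0.001, 0.085], 0]
[[17.0, -3.0, 3.0], [0.002, 0.001, 0.175], 0]
[[26.0, -3.0, 3.0], [0.002, 0.001, 0.265], 0]
[[34.0, -2.0, 3.0], [0.002, 0.001, 0.345], 0]
[[42.0, -1.0, 3.0], [0.002, 0.001, 0.425], 0]
[[50.0, 1.0, 3.0], [0.003, 0.001, 0.505], 0]
[[55.0, 3.0, 3.0], [0.003, 0.001, 0.555], 0]
[[59.0, 5.0, 3.0], [0.003, 0.001, 0.605], 0]
[[63.0, 7.0, 3.0], [0.003, 0.0, 0.645], 0]
[[66.0, 8.0, 3.0], [0.003, 0.0, 0.676], 0]
```

Emit:
send_rows([
  [[8,-2,3],[0,0,0.085],0],
  [[17,-3,3],[0,0,0.175],0],
  [[26,-3,3],[0,0,0.265],0],
  [[34,-2,3],[0,0,0.345],0],
  [[42,-1,3],[0,0,0.425],0],
  [[50,1,3],[0,0,0.505],0],
  [[55,3,3],[0,0,0.555],0],
  [[59,5,3],[0,0,0.605],0],
])

```text
clock: 3.65
eef_pos: [0.5288, 0.0468, 0.1205]
tool_rot: [0.974, 0.225, 0.002, 0.001]
ft_force: [-2.3, -0.3, 1.1]
grip_width: -0.0001
```

```bash
python3 - <<'E'
from h import *
from workcell import camera
im=cv2.cvtColor(camera("side"),cv2.COLOR_RGB2BGR); cv2.imwrite("pics/s2.png",cv2.resize(im[180:300,220:340],(600,600),interpolation=cv2.INTER_CUBIC))
rows([(-.020,.038,.046,-1.571,0),(-.018,.038,.046,-1.571,0),(-.016,.038,.046,-1.571,0)])
E
```

```text
now fixture tips [-24.7  36.3  47.9] clock 3.7 q [ 0.09  0.45 -0.21  0.91 -0.    2.78] F [0.4 0.  0.5] tips 0.0726
[[5.0, -1.0, 2.0], [0.004, -0.005, 0.068], 0]
[[7.0, -1.0, 2.0], [0.004, -0.005, 0.068], 0]
[[9.0, -1.0, 2.0], [0.004, -0.005, 0.068], 0]
```

View pics/s2.png

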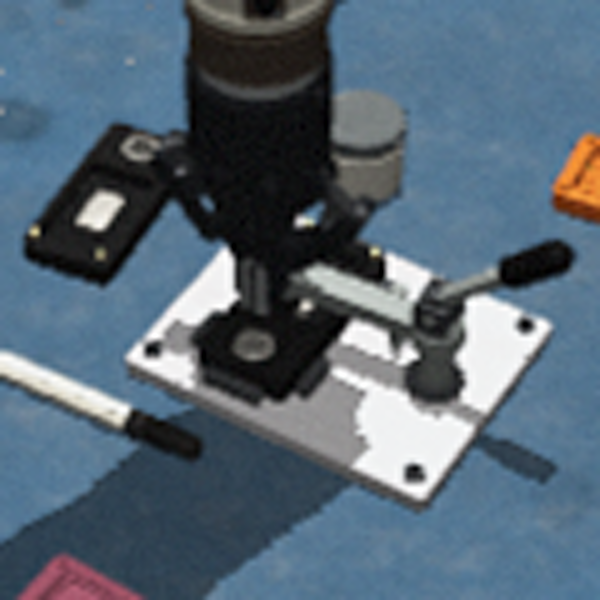

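The strap (end around (300,275)) is nearly across the housing and the lever is still up. A few more mm to the stop.

Emit:
send_rows([
  [[3,0,2],[0,0,0.03],0],
  [[5,0,2],[0,0,0.06],0],
  [[6,0,2],[0,0,0.068],0],
])

```text
clock: 3.95
eef_pos: [0.5342, 0.0497, 0.1205]
tool_rot: [0.982, 0.191, 0.002, 0.002]
ft_force: [-5.6, -1.9, 4.5]
grip_width: 0.0
```

Emit:
send_rows([
  [[1,0,0],[0,0,0],0],
  [[2,0,0],[0,0,0],0],
])

```text
clock: 4.12
eef_pos: [0.5344, 0.05, 0.1218]
tool_rot: [0.981, 0.192, 0.001, 0.002]
ft_force: [-9.3, -3.4, 6.5]
grip_width: 0.0002
```

Emit:
send_rows([
  [[1,0,0],[0,0,0],0],
  [[2,0,0],[0,0,0],0],
])

```text
clock: 4.28
eef_pos: [0.5346, 0.0501, 0.1228]
tool_rot: [0.981, 0.192, -0.001, 0.002]
ft_force: [-10.0, -3.6, 6.3]
grip_width: 0.0
```

It has stopped moving and the force rises, so the strap is at its stop. Next I back off and rise.

Emit:
send_rows([
  [[-5,0,0],[0,0,0],0],
  [[-20,0,0],[0,0,0],0],
  [[-35,0,0],[0,0,0],0],
  [[-35,0,-20],[0,0,0],0],
  [[-35,0,-60],[0,0,0],0],
  [[-35,0,-100],[0,0,0],0],
  [[-35,0,-140],[0,0,0],0],
  [[-35,0,-140],[0,0,0],0],
])

```text
clock: 4.95
eef_pos: [0.5072, 0.0382, 0.2732]
tool_rot: [0.981, 0.192, 0.009, 0.003]
ft_force: [1.6, -0.4, 0.0]
grip_width: 0.0003
```

```bash
python3 - <<'E'
from h import *
from workcell import camera
im=cv2.cvtColor(camera("side"),cv2.COLOR_RGB2BGR); cv2.imwrite("pics/s3.png",cv2.resize(im[180:300,220:340],(600,600),interpolation=cv2.INTER_CUBIC))
for p in([0,-.06,.074],[0,-.06-.0466,.1327],[0,.058,.062]): print((proj("side",np.r_[fx(*p[:2]),p[2]])-[220,180])*5)
rows([(-.0,-.105,.19,-1.571,0),(0,-.105,.16,-1.571,0),(0,-.11,.086,-1.571,0)])
E
```

```text
[[439.16968398 306.56635695]]
[[525.02156707 260.82918371]]
[[250.91659369 240.29562835]]
now fixture tips [-49.8  36.6 197.1] clock 5.0 q [ 0.08  0.26 -0.06  1.24 -0.    2.83] F [ 0.2 -0.8  0.1] tips 0.0726
[[49.0, 142.0, 9.0], [0.009, -0.013, 0.002], 0]
[[49.0, 141.0, 39.0], [0.009, -0.013, 0.002], 0]
[[48.0, 146.0, 113.0], [0.009, -0.013, 0.002], 0]
```

View pics/s3.png

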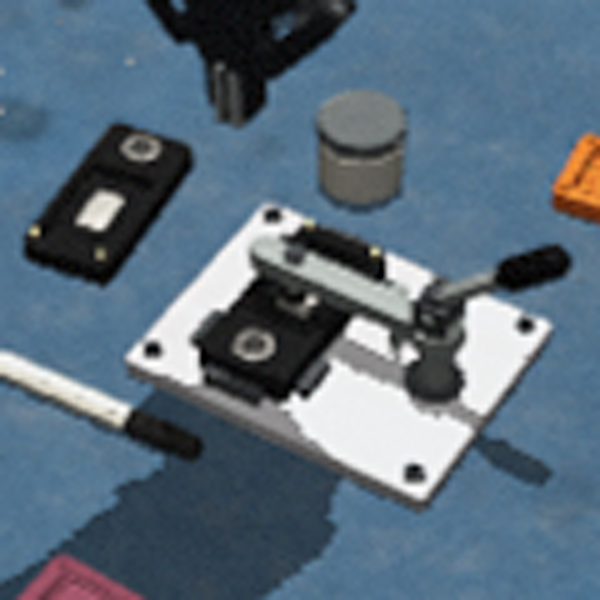

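The strap now lies over the housing against its stop, with its end at (252,250). The lever is still up, grip centre near (533,267). Next I hover over the lever.

Emit:
send_rows([
  [[49,139,5],[0,0,0],0],
  [[49,139,5],[0,0,0],0],
  [[49,139,5],[0,0,0],0],
  [[49,139,5],[0,0,0],0],
  [[49,139,5],[0,0,0],0],
  [[49,139,12],[0.009,-0.013,0],0],
  [[49,139,17],[0.009,-0.013,0],0],
  [[49,139,17],[0.009,-0.013,0],0],
])

```text
clock: 5.67
eef_pos: [0.603, -0.0713, 0.2525]
tool_rot: [0.981, 0.193, -0.002, -0.001]
ft_force: [0.4, 0.4, -0.6]
grip_width: -0.0001
```

```bash
python3 - <<'E'
from h import *
rows([(.001,-.101,.165,-1.571,0),(.001,-.103,.15,-1.571,0),(.001,-.113,.11,-1.571,0),(.001,-.12,.086,-1.571,0)])
E
```

```text
now fixture tips [  -1.1 -101.1  179.9] clock 5.67 q [-0.12  0.48  0.22  1.31  0.    2.64] F [ 0.4  0.4 -0.6] tips 0.0726
[[2.0, -0.0, 15.0], [-0.002, 0.003, 0.003], 0]
[[2.0, 2.0, 30.0], [-0.002, 0.003, 0.003], 0]
[[2.0, 12.0, 70.0], [-0.002, 0.003, 0.003], 0]
[[2.0, 19.0, 94.0], [-0.002, 0.003, 0.003], 0]
```

Emit:
send_rows([
  [[2,0,10],[0,0,0],0],
  [[2,0,20],[0,0,0],0],
  [[2,2,30],[0,0,0],0],
  [[2,4,38],[0,0,0],0],
  [[2,6,46],[0,0,0],0],
  [[2,8,54],[0,0,0],0],
  [[2,10,62],[0,0,0],0],
])

```text
clock: 6.25
eef_pos: [0.6089, -0.0802, 0.1905]
tool_rot: [0.981, 0.193, -0.001, -0.0]
ft_force: [0.9, -0.6, 4.0]
grip_width: -0.0
```

```bash
python3 - <<'E'
from h import *
rows([(.001,-.12,.086,-1.571,0),(.001,-.12,.084,-1.571,0)])
E
```

```text
now fixture tips [   1.1 -111.6  117.9] clock 6.25 q [-0.13  0.53  0.14  1.18 -0.    2.62] F [ 0.9 -0.6  4. ] tips 0.0726
[[-0.0, 8.0, 32.0], [-0.001, 0.002, 0.003], 0]
[[-0.0, 8.0, 34.0], [-0.001, 0.002, 0.003], 0]
```

Lever contact (4 N). Continuing down.

Emit:
send_rows([
  [[0,2,7],[0,0,0],0],
  [[0,4,14],[0,0,0],0],
  [[0,6,20],[0,0,0],0],
  [[0,8,25],[0,0,0],0],
  [[0,8,29],[0,0,0],0],
  [[0,8,31],[0,0,0],0],
  [[0,8,32],[0,0,0],0],
])

```text
clock: 6.83
eef_pos: [0.6125, -0.0884, 0.1593]
tool_rot: [0.981, 0.192, -0.0, 0.001]
ft_force: [-0.5, -3.2, 9.5]
grip_width: 0.0001
```

Emit:
send_rows([
  [[0,0,1],[0,0,0],0],
  [[0,0,3],[0,0,0],0],
])

```text
clock: 7.0
eef_pos: [0.6127, -0.0886, 0.1587]
tool_rot: [0.981, 0.192, 0.001, 0.001]
ft_force: [-6.7, -0.8, 24.6]
grip_width: -0.0
```

Emit:
send_rows([
  [[0,0,2],[0,0,0],0],
  [[0,0,4],[0,0,0],0],
])

```text
clock: 7.17
eef_pos: [0.6126, -0.0886, 0.1584]
tool_rot: [0.981, 0.192, 0.002, 0.002]
ft_force: [-9.8, 0.3, 32.2]
grip_width: 0.0001
```

Hard stop at tip height 86 mm, matching the fully-down grip top (87 mm). Retreating.

Emit:
send_rows([
  [[0,0,0],[0,0,0],0],
  [[0,0,-10],[0,0,0],0],
  [[0,0,-50],[0,0,0],0],
  [[0,0,-90],[0,0,0],0],
  [[0,0,-125],[0,0,0],0],
  [[-40,0,-125],[0,0,0],0],
  [[-80,0,-125],[0,0,0],0],
  [[-120,0,-125],[0,0,0],0],
  [[-150,0,-125],[0,0,0],0],
  [[-150,0,-125],[0,0,0],0],
  [[-150,0,-125],[0,0,0],0],
])

```text
clock: 8.08
eef_pos: [0.4717, -0.1449, 0.283]
tool_rot: [0.981, 0.191, 0.001, 0.001]
ft_force: [-0.2, 0.4, 0.6]
grip_width: 0.0002
```

```bash
python3 - <<'E'
from h import *
from workcell import camera
im=cv2.cvtColor(camera("side"),cv2.COLOR_RGB2BGR); cv2.imwrite("pics/s4.png",cv2.resize(im[180:300,220:340],(600,600),interpolation=cv2.INTER_CUBIC))
for p in([0,-.06-.075,.078],[0,-.06-.099,.078],[0,.058,.062]): print((proj("side",np.r_[fx(*p[:2]),p[2]])-[220,180])*5)
rows([])
E
```

```text
[[567.07945596 356.60493093]]
[[609.24265588 374.8857993 ]]
[[250.91659369 240.29562835]]
now fixture tips [-149.  -120.4  210.5] clock 8.13 q [-0.3   0.24 -0.05  1.28 -0.    2.46] F [ 0.6 -0.7  1.1] tips 0.0726
```

View pics/s4.png

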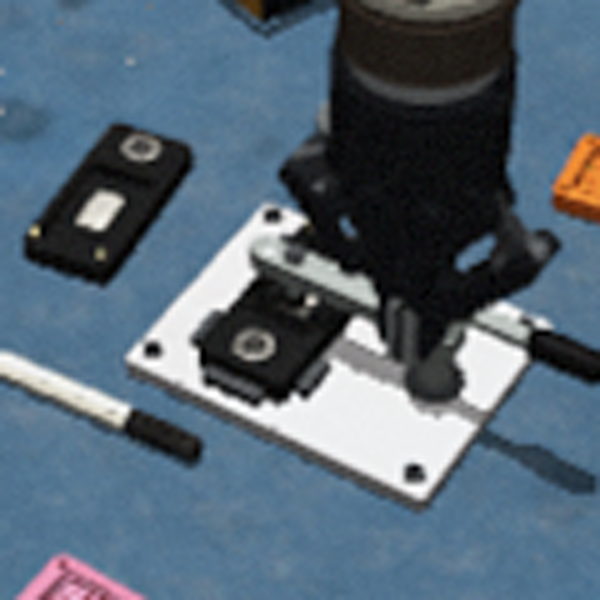

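The lever is down, with the grip around (567,355) as predicted. The strap is unmoved at its stop, the housing, spare and marker are in place, and the arm is clear.

```bash
python3 -c "
from workcell import order; print(order.job_done())"
```

```text
the job is handed in; nothing more can be done
None
```

I swung the strap clockwise onto its stop with the side of the closed fingers, then pushed the cam lever fully down with the fingertips. I backed the arm off, about 210 mm above the worktop at the fingertips, and handed the job in at about 8 s of robot time. It reported no verdict.

**Strap:** at the stop the fingers no longer advanced and the force rose to about 10 N. The picture taken right after showed the strap over the housing with the lever still up.

**Lever:** it met a hard stop with the fingertips at 86 mm and about 32 N. The expected height of the grip's top when fully down is 87 mm.

**Last picture:**
- The grip lies within a few pixels of its computed fully-down position, and the strap is still at its stop.
- The housing looks seated, and the spare housing and marker look unmoved.
- The jar was hidden behind the arm. It was in place in the picture before the lever push, and the arm did not go near it afterwards.

**Not measured:** I could not read the foot's force on the housing; I infer it from the lever being fully down. I judged the housing's position only by eye in the pictures. The strap end also appeared about 10 enlarged pixels (2 camera pixels, a few mm) from its computed place, which is within my calibration and fit error.

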